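# Load the roller mixer and set its press-and-turn speed dial

## Task

Take the wide sample container from the steel tray and lay it gently on the roller mixer, settled in a groove between two rollers. Then set the mixer's speed dial to 6, six clicks clockwise from off: grip the knob lightly, press it down just to the pressure point where it unlocks (pushed on through, it would start the mixer), turn it click by click without running on to 7, and let it spring up again. Leave the other things on the table where they are.

Things in the scene. Friction and masses are not known exactly. Their poses are not given: they have to be found in the camera images.
- mixer: White tube roller mixer, 220 x 340 x 98 mm (its x, y, z), fixed to the table. Origin: centre of its underside; z up. Along its y lie five black rubber rollers, diameter 24, at x = -72, -36, 0, 36, 72, y -60 to 145, axes at z = 78 (tops z = 90); they do not turn. Flat control head at y -170 to -60 and end cheek at y 145 to 170, both up to z = 98. The dial stands on the head.
- rollers (a point): Centre of the roller bed, at roller-top height: mixer frame (0, 42.5, 90). It lies over the middle roller; the four grooves run along the mixer's y at x = -54, -18, 18, 54 of the mixer. The container settled in a groove has its axis 96.8 mm above the mixer's underside, 6.8 mm above the roller tops.
- container: Wide screw-cap sample container, a plain cylinder of diameter 28, length 85 mm, 30 to 65 g, frosted with paper label and white cap. It lies level in one of the tray's two V cradles. Origin: on its axis, at mid-length; its y axis runs along the cylinder towards the cap. Lying in the tray its axis is 27.8 mm above the table.
- tray: Fixed steel tray, 190 x 120 x 6 mm. Origin: centre of its underside. Two V cradles, 100 mm long, run along its y at x = -42 and 42 mm; their flanks stand up to 20 mm above the table and 14 mm either side of the cradle's middle. One holds the wide container, the other the slim tube, either way round.
- dial_axis (a point): Point on the vertical axis of the speed dial at the height of the released knob's skirt top: mixer frame (-25, -115, 112.5), 14.5 mm above the deck. It is fixed to the mixer and does not move with the knob.
- dial: Black knob. Round skirt, diameter 56, 4 mm thick, its top 14.5 mm above the deck; on it an upright grip bar 40 long, 13 wide, 22 mm tall. Origin: on the axis at deck height; x along the bar to the pointer. Up = locked (over 0.25 N m). It sinks on a light spring (4 N + 0.3 N/mm) and turns freely from a depth of 2.5 to 8 mm, which differs between mixers. Keep grip and push together under 55 N.
- start_contact (a joint): Start contact hidden under the knob, travel in m, 0 untouched. 0.5 mm below the depth where the knob comes free it meets this contact: a pressure point, felt as an extra 3.5 N (then 1.8 N/mm). Stop in that rise and turn there. Pushed through by 0.8 mm it would start the mixer, which must not happen.
- dial_tip (a point): Tip of the knob's white pointer line: on the skirt's rim top, 27 mm from dial_axis, in line with the grip bar; turns and sinks with the knob. Clicks are 20 deg apart, clockwise (seen from above) from off (0) to 8. The wrist feels each: resistance of 0.1 to 0.18 N m leaving a click, fading to none half-way, then the same the other way as it falls into the next.
- mark_0 (a point): Off position, the counter-clockwise stop, shown by the broad long white mark on the dial plate: the point at the skirt's rim, 27 mm from dial_axis, where the pointer tip stands at 0. Eight short white marks, each a little longer, follow clockwise for 1 to 8. The dial starts at one of 0 to 3.
- mark_6 (a point): Where the pointer tip stands at speed 6: 27 mm from dial_axis, 120 deg clockwise from mark_0, at the height of the released skirt's top.
- mark_7 (a point): The same for speed 7: 140 deg clockwise from mark_0. The pointer tip must not get here.
- slim_tube: Bystander: slim capped tube, diameter 17, length 95 mm, lying in the tray's other cradle. Origin at mid-length on its axis.
- reagent_bottle: Bystander: amber bottle, diameter 68, height 150 mm, standing. Origin at the centre of its underside.
- slide_boxes: Bystander: stack of three grey slide boxes, 87 x 186 x 82 mm. Origin at the centre of its underside.
- tube_rack: Bystander: white rack with capped tubes, 60 x 160 x 91 mm. Origin at the centre of its underside.
Not all that is in view belongs to the job. Leave any green or red look-alike of the container alone.

How it is judged:
By the outcome, as a careful person would: the job done as asked, in the order asked, and still so for the second after the job is handed in, with the robot touching nothing.
It also fails if it takes over 67 s, if anything falls off the work surface, if the arm or the gripper's body presses on something with over 40 N, if the wrist force passes 120 N, or if a joint passes its speed limit or range.

## Robot

A 6-joint arm with a two-finger parallel gripper is mounted at the origin on the work surface. World frame = base frame: x ahead of the robot, y to its left, z up, the work surface at z = 0. Lengths are in m, angles in rad, forces in N, time in s.
With the tool pointing down it reaches from about 0.35 to 0.975 m from the base axis. Payload 7.1 kg.
Tool frame: the origin (TCP) lies between the finger pads; the fingertips stand 14 mm ahead of it and the grasp point (between the pads) lies 5 mm behind it (bot.tip_reach is the distance from the TCP to the fingertips, in m); z points along the fingers, y is the direction in which the jaws open and shut (so a half turn about z gives the same grasp; the last joint's range is limited). The gripper opens to 88 mm and grips with 3 to 60 N. Pads are 20 mm wide; open, the fingers measure 115 mm over their backs; the gripper's body (75 mm by 178 mm) begins 61 mm behind the grasp point.
Start: joints at [-1.23, 0.423, 1.63, -0, 1.089, -0.019], TCP at [0.22, -0.585, 0.237] pointing down, gripper open.
Joint ranges: [-3, 3], [-0.9, 2.11], [0.09, 2.58], [-1.31, 4.45], [0.11, 2.69], [-2.54, 2.54]. Speed limits (rad/s): [2.39, 2.39, 3.01, 3.14, 3.14, 3.14].

## Interface

Orientations are given as a rotation vector (axis times angle).
In Python, from station import bot gives the robot as it stands. The module is installed in compiled form; this text tells all that it offers.
- The arm moves only by the shell command python3 -m creep 'ROWS' [FORCE]. ROWS is JSON, a list of rows, each a list of 3 entries, a list of its own where there are three numbers: the shift along the world's x, y, z normalised to -1 to 1, where 1 is 50 cm, then the turn, a rotation vector about the world's x, y, z normalised to -1 to 1, where 1 is 60 degrees, then the opening, from -1 (shut) to 1 (fully open), so that 0 is half open. In form: [[[dx, dy, dz], [wx, wy, wz], claw], ...]. A call has 1 to 20 rows; each row shifts and turns the pose as measured when the row begins; what a row does not reach is not made up. A row lasts 1/10 s, in which the tool goes at most 50 mm and 8.59 degrees, less where a joint would pass 70% of its speed; a pose out of reach is approached as far as the arm can. A call with a number of a shift or a turn outside -1 to 1 is refused whole. A call with a gripper value outside its range is refused whole. The fingers move at their own pace and stop on an object; FORCE is the grip in N (left out, the last holds). Time passes only in rows, so rows that do not move let the fingers close. It gives the time, the measured TCP pose, the force and the opening at its end, in the units of the state.
- bot.read_state(): the state, without advancing time (a new reading comes with each control period).
- bot.read_camera(name): name is "scene" or "top" or "wrist"; returns a dict with "img" (480x640x3 uint8, red, green, blue), "intrinsics" (3x3 intrinsics, pixels), "cam_to_world" (4x4, takes a point from camera to world coordinates). Camera axes: x right, y up, looking along -z (the intrinsics and any distortion apply to the point x, -y, -z); pixel columns grow to the right and rows downward; lengths in m; the calibration is good to about 2 mm. A picture is of the moment at which its call begins. There is no depth.
- bot.hand_in(): hands the job in, once; it reports no verdict.
The state is a dict: "time_s": time; "joints": joint angles; "qvel": joint speeds; "tau": joint torques, N m; "ee_pos": TCP position; "orientation": TCP orientation; "force": force on the tool from outside, world axes, zero at the start; "wrist_torque": the same for the moment, N m; "opening": finger opening in m.
Only numpy, scipy, OpenCV 4.12 (cv2) and the standard library are available. Lean on these libraries where they do the work, as an engineer would, in place of code of your own. Each camera call takes 0.05 s, during which the arm holds its last target. There are 200 camera calls.

## Working session

There is one attempt and no reset: what is moved stays moved. The work goes in short steps, Python scripts to look and compute and a shell command to move; the robot and the scene stay as the last step left them, time stands still between calls to the robot, and variables do not carry over. Pictures are saved under pics/ and viewed, about 8 in all and at most 12, crops included, and the job is handed in when it is done.

```bash
mkdir -p pics
cat > h.py <<'E'
import numpy as np, cv2
from station import bot
def ray(c,u,v):
    K=np.array(c["intrinsics"]);T=np.array(c["cam_to_world"])
    d=np.array([(u-K[0,2])/K[0,0],-(v-K[1,2])/K[1,1],-1.]);d=T[:3,:3]@d
    return T[:3,3],d/np.linalg.norm(d)
def atz(c,u,v,z):
    o,d=ray(c,u,v);return o+d*(z-o[2])/d[2]
def tri(*rs):
    A=np.zeros((3,3));b=np.zeros(3)
    for o,d in rs:
        P=np.eye(3)-np.outer(d,d);A+=P;b+=P@o
    x=np.linalg.solve(A,b);return x,[np.linalg.norm((np.eye(3)-np.outer(d,d))@(x-o)) for o,d in rs]
def proj(c,p):
    K=np.array(c["intrinsics"]);T=np.array(c["cam_to_world"])
    q=T[:3,:3].T@(np.array(p)-T[:3,3]);return K[0,0]*q[0]/-q[2]+K[0,2],K[1,1]*-q[1]/-q[2]+K[1,2]
E
python3 - <<'E'
from h import *
import pickle
C={}
for n in("scene","top","wrist"):
    c=bot.read_camera(n);C[n]=c
    cv2.imwrite(f"pics/{n}0.png",c["img"][:,:,::-1]);print(n,[k for k in c],np.round(c["intrinsics"],1).tolist(),np.round(c["cam_to_world"],3).tolist())
pickle.dump(C,open("c0.pkl","wb"))
print(bot.read_state(),bot.tip_reach)
E
```

```text
scene ['img', 'intrinsics', 'cam_to_world'] [[615.4, 0.0, 317.1], [0.0, 615.4, 249.7], [0.0, 0.0, 1.0]] [[-0.771, -0.383, 0.509, 1.507], [0.637, -0.455, 0.622, 1.228], [-0.007, 0.804, 0.595, 1.227], [0.0, 0.0, 0.0, 1.0]]
top ['img', 'intrinsics', 'cam_to_world'] [[573.0, 0.0, 315.8], [0.0, 573.0, 241.1], [0.0, 0.0, 1.0]] [[0.016, 0.994, -0.107, 0.381], [-0.999, 0.019, 0.026, 0.063], [0.028, 0.106, 0.994, 1.542], [0.0, 0.0, 0.0, 1.0]]
wrist ['img', 'intrinsics', 'cam_to_world'] [[359.4, 0.0, 319.6], [0.0, 359.4, 240.6], [0.0, 0.0, 1.0]] [[0.352, 0.908, 0.226, 0.283], [-0.936, 0.342, 0.084, -0.562], [-0.001, -0.241, 0.971, 0.384], [0.0, 0.0, 0.0, 1.0]]
{'time_s': 0.15, 'joints': array([-1.22996769e+00,  4.23712056e-01,  1.63049179e+00, -3.65644551e-06,
        1.08862714e+00, -1.90109948e-02]), 'qvel': array([ 7.18649858e-04, -1.87225902e-03, -2.04470982e-03,  3.24400242e-05,
       -3.20695619e-04, -6.86349608e-04]), 'tau': array([-2.10767021e-04, -5.44982958e+01, -2.73918754e+01,  6.43952983e-02,
        2.04439647e-02, -5.79425250e-05]), 'ee_pos': array([ 0.21995411, -0.58456916,  0.23605998]), 'orientation': array([-3.08967863e+00, -5.61974129e-01,  3.16542416e-04]), 'force': array([ 0.19824941,  0.74126022, -0.13682734]), 'wrist_torque': array([-0.03946453, -0.02579805,  0.01736524]), 'opening': 0.08769793169166966} 0.014
```

View pics/top0.png

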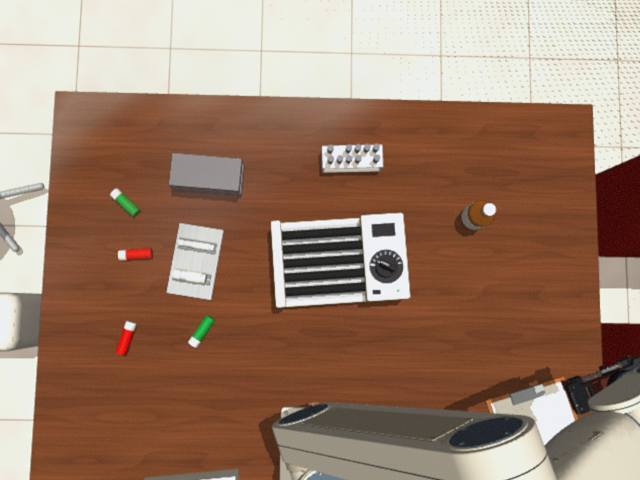

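View pics/scene0.png

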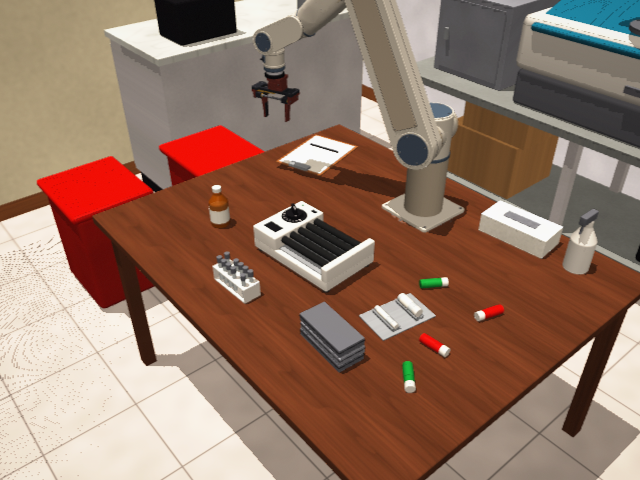

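Run:
```python
from h import *
import pickle
C=pickle.load(open("c0.pkl","rb"))
def crop(n,x,y,w=66,h=50):
    im=C[n]["img"][y:y+h,x:x+w,::-1];return cv2.resize(im,(396,298),interpolation=cv2.INTER_CUBIC)
m=np.vstack([np.hstack([crop("top",162,220,66,88)[:0] if 0 else crop("top",160,220,106,80),crop("top",355,236)]),np.hstack([crop("scene",355,285,86,65),crop("scene",262,190,66,50)])])
cv2.imwrite("pics/crop1.png",m)
for p in[(190,278),(197,244)]:print(atz(C["top"],*p,0.03))
for p in[(273,222),(403,214),(410,299),(277,306)]:print(atz(C["top"],*p,0.098))
print(atz(C["top"],386,266,.12))
```

```text
[0.44051913 0.351895   0.03      ]
[0.53034921 0.33704448 0.03      ]
[0.58333622 0.13498281 0.098     ]
[ 0.61054874 -0.19647185  0.098     ]
[ 0.39445087 -0.21409616  0.098     ]
[0.37167856 0.11995542 0.098     ]
[ 0.47514472 -0.1499034   0.12      ]
```

View pics/crop1.png

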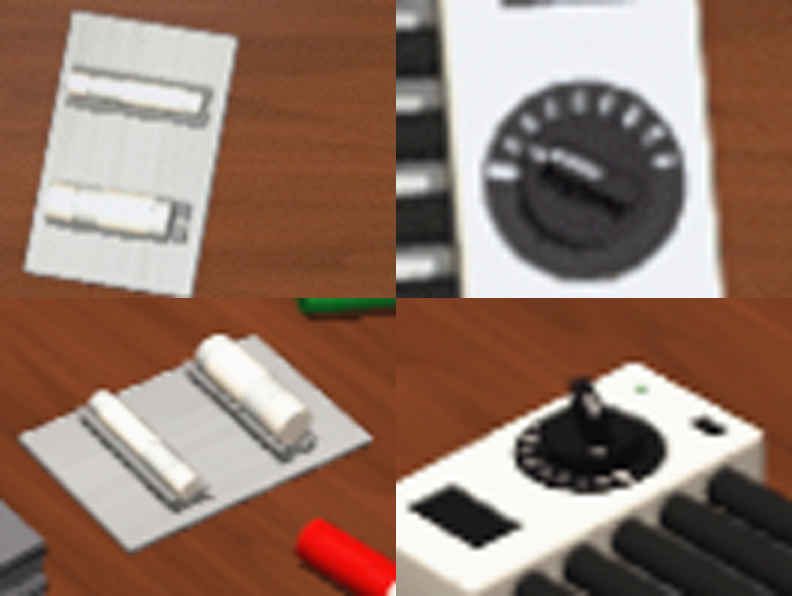

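The wide container is the thicker white one in the lower cradle of the top view (190,278). The slim tube is at (197,244). Red and green look-alikes are at (125,338), (135,254), (201,331) and (125,203), so I'll leave those. The dial is at (386,266) with its pointer near 1. I'll move to a wrist view over the dial and mixer.

```bash
python3 -m creep '[[[0.05,0.068,0.012],[0,0,0.1],1],[[0.05,0.068,0.012],[0,0,0.1],1],[[0.05,0.068,0.012],[0,0,0.1],1],[[0.05,0.068,0.012],[0,0,0.1],1],[[0.05,0.068,0.012],[0,0,0.1],1],[[0.05,0.068,0.012],[0,0,0.1],1],[[0.05,0.068,0.012],[0,0,0.1],1],[[0.05,0.068,0.012],[0,0,0.1],1],[[0.05,0.068,0.012],[0,0,0.1],1],[[0.05,0.068,0.012],[0,0,0.1],1],[[0,0,0],[0,0,0],1]]'
python3 - <<'E'
from h import *
import pickle
c=bot.read_camera("wrist");pickle.dump(c,open("w1.pkl","wb"));cv2.imwrite("pics/w1.png",c["img"][:,:,::-1]);print(np.round(c["cam_to_world"],3).tolist());s=bot.read_state();print(s["joints"],s["force"])
E
```

```text
time_s: 1.25
ee_pos: [0.4751, -0.2304, 0.2958]
orientation: [-2.354, -2.077, 0.002]
force: [-0.5, -0.4, -0.2]
opening: 0.088
[[0.992, 0.12, 0.032, 0.485], [-0.124, 0.963, 0.239, -0.166], [-0.003, -0.241, 0.971, 0.444], [0.0, 0.0, 0.0, 1.0]]
[-4.76691773e-01  2.13809196e-01  1.78496943e+00 -1.45518011e-03
  1.14661271e+00 -3.48437332e-01] [-0.16524104  0.03161476  0.04847462]
```

View pics/w1.png

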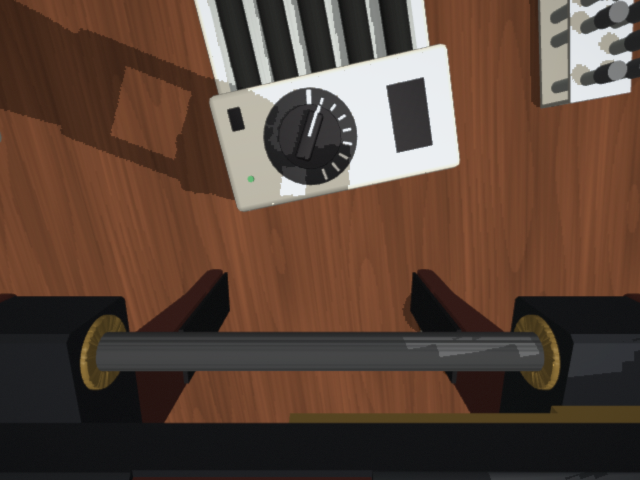

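The wrist view shows the dial centred at (310,136). The broad off mark is at (309,97), the pointer tip is at about (318,107), and seven short marks (2 to 8) are visible, so the dial stands at 1. Next I'll take a second view for triangulation, then go on to the tray.

```bash
python3 -m creep '[[[0,0.08,0],[0,0,0],1],[[0,0.08,0],[0,0,0],1],[[0,0,0],[0,0,0],1]]'
cat > snap.py <<'E'
from h import *
import pickle,sys
n=sys.argv[1];c=bot.read_camera("wrist");pickle.dump(c,open(n+".pkl","wb"));cv2.imwrite(f"pics/{n}.png",c["img"][:,:,::-1])
E
python3 snap.py w2
python3 -m creep '[[[0,0.09,0],[0,0,0],1],[[0,0.09,0],[0,0,0],1],[[0,0.09,0],[0,0,0],1],[[0,0.09,0],[0,0,0],1],[[0,0.09,0],[0,0,0],1],[[0,0.09,0],[0,0,0],1],[[0,0.03,0],[0,0,0],1],[[0,0,0],[0,0,0],1]]'
python3 snap.py w3
python3 -m creep '[[[0,0.09,-0.04],[0,0,0],1],[[0,0.09,-0.04],[0,0,0],1],[[0,0,0],[0,0,0],1]]'
python3 snap.py w4
python3 - <<'E'
import cv2,numpy as np
a=[cv2.imread(f"pics/w{i}.png") for i in(2,3,4)]
top=cv2.resize(a[0][0:330,140:540],(800,600)) 
cv2.imwrite("pics/w2c.png",top)
cv2.imwrite("pics/w34.png",np.hstack([a[1][:300,120:520],a[2][:300,120:520]]))
E
```

```text
time_s: 1.6
ee_pos: [0.4721, -0.1522, 0.294]
orientation: [-2.363, -2.064, 0.007]
force: [1.3, -0.7, 0.1]
opening: 0.0881
time_s: 2.45
ee_pos: [0.4743, 0.1262, 0.2933]
orientation: [2.389, 2.037, -0.011]
force: [-0.2, -0.1, 0.1]
opening: 0.088
time_s: 2.8
ee_pos: [0.4777, 0.2109, 0.2527]
orientation: [2.398, 2.022, -0.008]
force: [0.3, -0.4, -0.0]
opening: 0.0881
```

View pics/w34.png

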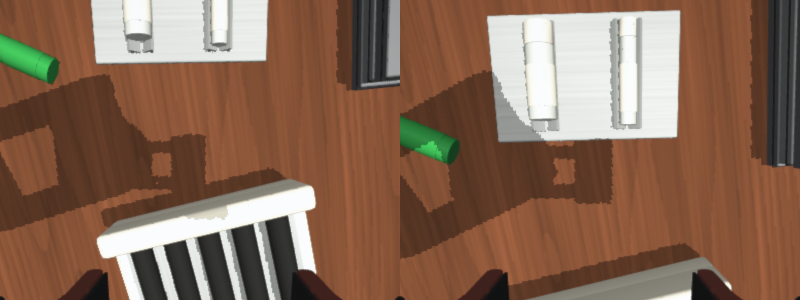

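View pics/w2.png

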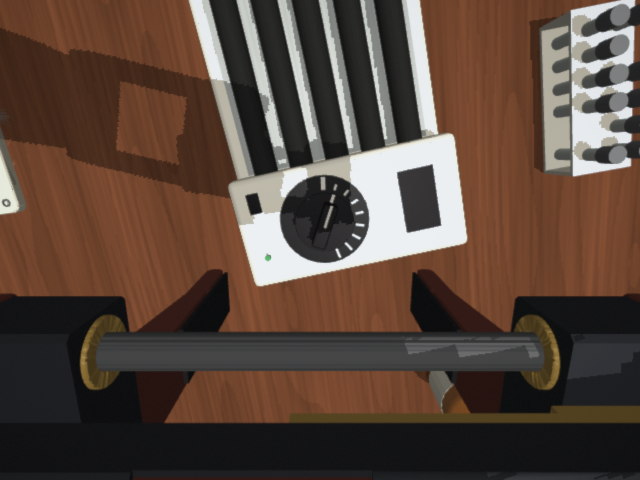

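Run:
```python
from h import *
import pickle
w={i:pickle.load(open(f"w{i}.pkl","rb")) for i in(1,2,3,4)}
P=[]
for n,a,b in[("FL",(241,210),(257,286)),("FR",(459,164),(467,242)),("BR",(446,45),(454,134)),("BL",(210,98),(231,183)),("dial",(310,136),(325,219)),("m0",(309,97),(323,184))]:
    x,r=tri(ray(w[1],*a),ray(w[2],*b));print(n,x.round(4),np.round(r,4),[atz(w[i],*p,.098 if n!="dial" else .1125).round(4)[:2] for i,p in((1,a),(2,b))])
print("end cheek w3 far corners",[atz(w[3],*p,.098).round(4) for p in((219,234),(407,180))])
for z in(.0278,.0418):print([atz(w[4],*p,z).round(4) for p in((258,20),(263,119))], [atz(w[4],*p,z).round(4) for p in((347,18),(348,123))])
x,r=tri(ray(w[3],257,38),ray(w[4],263,121));print(x,r)
print("tray",[atz(w[4],*p,.006).round(4) for p in((208,16),(400,11),(397,136),(218,142))])
```

```text
FL [ 0.4011 -0.2114  0.0982] [0.0007 0.0007] [array([ 0.4018, -0.2114]), array([ 0.4003, -0.2116])]
FR [ 0.6139 -0.1939  0.0963] [0.0003 0.0003] [array([ 0.613 , -0.1938]), array([ 0.6136, -0.1934])]
BR [ 0.6068 -0.0894  0.0934] [0.0002 0.0002] [array([ 0.605 , -0.0904]), array([ 0.6055, -0.0893])]
BL [ 0.3911 -0.1061  0.0908] [0.001 0.001] [array([ 0.392 , -0.1074]), array([ 0.3941, -0.1057])]
dial [ 0.4777 -0.1514  0.1013] [0.0003 0.0003] [array([ 0.4776, -0.1519]), array([ 0.4783, -0.1493])]
m0 [ 0.4807 -0.1181  0.1009] [0.0001 0.0001] [array([ 0.4808, -0.1177]), array([ 0.4806, -0.1183])]
end cheek w3 far corners [array([0.3757, 0.1268, 0.098 ]), array([0.5628, 0.1501, 0.098 ])]
[array([0.4541, 0.3987, 0.0278]), array([0.4406, 0.3128, 0.0278])] [array([0.5354, 0.3864, 0.0278]), array([0.5225, 0.295 , 0.0278])]
[array([0.4554, 0.394 , 0.0418]), array([0.4425, 0.3114, 0.0418])] [array([0.5337, 0.3823, 0.0418]), array([0.5213, 0.2943, 0.0418])]
[0.43985733 0.31090734 0.02930147] [np.float64(0.0005347862148576309), np.float64(0.0005347862148574272)]
tray [array([0.4046, 0.4175, 0.006 ]), array([0.5897, 0.3902, 0.006 ]), array([0.5733, 0.2745, 0.006 ]), array([0.386 , 0.3004, 0.006 ])]
```

The wide container's cap end is at about (258,20) in w4 and its near end at (263,120). That puts its centre near (0.447, 0.354), with the axis yawed about -8.4°. The tray's size agrees with the text. I'll go above it and check from near.

```bash
python3 -m creep '[[[-0.015,0.06,-0.05],[0,0,0.011],1],[[-0.015,0.06,-0.05],[0,0,0.011],1],[[-0.015,0.06,-0.05],[0,0,0],1],[[-0.015,0.06,-0.04],[0,0,0],1],[[0,0,0],[0,0,0],1]]'
python3 snap.py w5
python3 - <<'E'
from h import *
import pickle
c=pickle.load(open("w5.pkl","rb"));s=bot.read_state();print(s["ee_pos"],s["orientation"])
for p in[(.447,.354,.0278),(.4534,.3961,.0278),(.4407,.3119,.0278)]:print(np.round(proj(c,p),1))
E
```

```text
time_s: 3.35
ee_pos: [0.4545, 0.3212, 0.1588]
orientation: [2.384, 2.029, -0.001]
force: [0.0, -0.7, 0.0]
opening: 0.0877
[0.45523476 0.32015479 0.15986485] [2.38349807e+00 2.02842891e+00 6.69775991e-05]
[299.6 195.1]
[298.3 137.9]
[300.9 248. ]
```

View pics/w5.png

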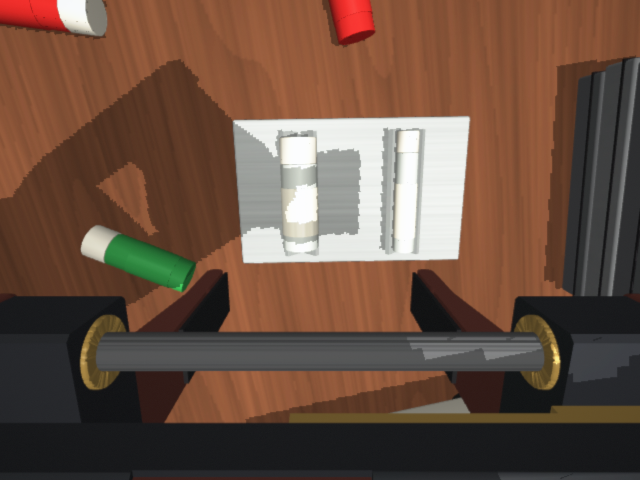

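The container spans rows 135 to 252 at column 299, which matches the prediction within about 3 px. It is the white-capped, labelled, wide one. I'll descend.

```bash
python3 -m creep '[[[-0.008,0.034,-0.05],[0,0,0.013],1],[[-0.008,0.034,-0.05],[0,0,0],1],[[0,0,-0.06],[0,0,0],1],[[0,0,0],[0,0,0],1]]' 15; python3 -c "
from h import *
s=bot.read_state();print(s['ee_pos'],s['orientation'],s['force'])"
```

```text
time_s: 3.8
ee_pos: [0.4548, 0.3478, 0.0837]
orientation: [2.375, 2.034, 0.012]
force: [0.7, 0.1, -0.5]
opening: 0.0875
[0.45481274 0.34775854 0.08371768] [2.3752481  2.03360599 0.01217241] [ 0.74464425  0.10459926 -0.48922975]
```

```bash
python3 -m creep '[[[-0.016,0.012,-0.04],[0,0,0],1],[[0,0,-0.03],[0,0,0],1],[[0,0,0],[0,0,0],1],[[0,0,0],[0,0,0],1]]'; python3 -c "
from h import *
s=bot.read_state();print(s['ee_pos'],s['orientation'],s['force'])"
```

```text
time_s: 4.2
ee_pos: [0.4534, 0.3501, 0.0542]
orientation: [2.38, 2.025, 0.023]
force: [0.1, 0.4, 0.1]
opening: 0.0879
[0.45342315 0.35013466 0.05417845] [2.3803552  2.02511323 0.02303162] [0.09437917 0.35732349 0.05457264]
```

```bash
python3 -m creep '[[[0,0,0],[0,0,0],1]]';python3 -m creep '[[[0,0,0],[0,0,0],1]]'; python3 -m creep '[[[-0.006,0.004,0],[0,0,0],1]]';python3 -m creep '[[[0,0,0],[0,0,0],1]]'; python3 -c "
from h import *
s=bot.read_state();print(s['ee_pos'],s['orientation'],s['force'],s['joints'])"
```

```text
time_s: 4.3
ee_pos: [0.4544, 0.35, 0.0554]
orientation: [2.381, 2.024, 0.025]
force: [-0.2, -0.2, 0.1]
opening: 0.0879
time_s: 4.4
ee_pos: [0.4552, 0.3501, 0.0564]
orientation: [2.381, 2.024, 0.028]
force: [-1.0, -0.3, 0.0]
opening: 0.0879
time_s: 4.5
ee_pos: [0.4529, 0.3522, 0.0573]
orientation: [2.381, 2.023, 0.03]
force: [0.0, -0.5, 0.3]
opening: 0.0878
time_s: 4.6
ee_pos: [0.4528, 0.3526, 0.0577]
orientation: [2.381, 2.023, 0.031]
force: [0.3, -0.2, -0.4]
opening: 0.0882
[0.45275526 0.35255287 0.05771073] [2.38130984 2.02319734 0.03105663] [ 0.25279519 -0.20802505 -0.42357293] [ 0.64889421  0.60178825  1.84985768 -0.02510803  0.66932753  0.83067963]
```

```bash
cat > st.py <<'E'
# usage: st.py x y z yawdeg(tool y)  -> errors in row units
from h import *
import sys
from scipy.spatial.transform import Rotation as R
s=bot.read_state();x,y,z,a=map(float,sys.argv[1:5]);a=np.radians(a)
yv=np.array([np.cos(a),np.sin(a),0]);zv=np.array([0,0,-1.]);M=np.column_stack([np.cross(yv,zv),yv,zv])
Rc=R.from_rotvec(s["orientation"]);e=(R.from_matrix(M)*Rc.inv()).as_rotvec();yc=Rc.as_matrix()[:,1]
print("t",round(s["time_s"],2),"pos",s["ee_pos"].round(4),"yaw",np.degrees(np.arctan2(yc[1],yc[0])).round(2),"F",s["force"].round(2),"M",s["wrist_torque"].round(3),"op",round(s["opening"],4))
print("need shift",((np.array([x,y,z])-s["ee_pos"])/.5).round(4),"turn",(e/np.radians(60)).round(4),"q6",s["joints"][5].round(3))
E
python3 st.py 0.447 0.354 0.0363 -8.4
```

```text
t 4.6 pos [0.4528 0.3526 0.0577] yaw -9.3 F [ 0.25 -0.21 -0.42] M [-0.064 -0.05  -0.014] op 0.0882
need shift [-0.0115  0.0029 -0.0428] turn [-0.0003  0.0248  0.0149] q6 0.831
```

```bash
python3 -m creep '[[[-0.008,0.002,-0.01],[0,0.014,0.01],1],[[-0.007,0.001,-0.01],[0,0.014,0.007],1]]' >/dev/null; python3 st.py 0.447 0.354 0.0363 -8.4
```

```text
t 4.8 pos [0.445  0.3548 0.0481] yaw -8.16 F [-0.29  0.33  0.21] M [-0.057 -0.13   0.052] op 0.0879
need shift [ 0.004  -0.0016 -0.0236] turn [-0.0014 -0.0036 -0.0041] q6 0.788
```

```bash
python3 -m creep '[[[-0.002,0,-0.002],[0,0.002,0],1]]' >/dev/null; python3 st.py 0.447 0.354 0.0363 -8.4
```

```text
t 4.9 pos [0.4434 0.3547 0.0463] yaw -8.12 F [-0.71 -0.1  -0.26] M [-0.05  -0.104  0.022] op 0.0878
need shift [ 0.0073 -0.0014 -0.02  ] turn [-0.0008 -0.0073 -0.0047] q6 0.786
```

```bash
python3 -m creep '[[[0.006,-0.001,-0.014],[0,-0.005,-0.004],1]]' >/dev/null; python3 st.py 0.447 0.354 0.0363 -8.4
```

```text
t 5.0 pos [0.4465 0.3545 0.0392] yaw -8.35 F [0.81 0.01 0.79] M [-0.024 -0.053  0.002] op 0.088
need shift [ 0.0011 -0.001  -0.0058] turn [-0.0012 -0.0019 -0.0008] q6 0.792
```

```bash
python3 -m creep '[[[0,0,0],[0,0,0],1]]' >/dev/null; python3 st.py 0.447 0.354 0.0363 -8.4
```

```text
t 5.1 pos [0.4461 0.354  0.038 ] yaw -8.36 F [-0.21  0.12 -0.08] M [ 0.016 -0.08   0.026] op 0.0873
need shift [ 0.0018 -0.     -0.0034] turn [-0.0001 -0.0029 -0.0006] q6 0.792
```

```bash
python3 -m creep '[[[0.0015,0,-0.003],[0,-0.002,0],-0.1],[[0,0,0],[0,0,0],-0.2],[[0,0,0],[0,0,0],-0.25]]' 15 >/dev/null; python3 st.py 0.447 0.354 0.0363 -8.4
```

```text
t 5.4 pos [0.4469 0.3538 0.0358] yaw -8.38 F [ 0.59 -0.38 -0.59] M [-0.084 -0.039 -0.016] op 0.0674
need shift [0.0002 0.0004 0.0009] turn [ 0.0003 -0.0012 -0.0004] q6 0.794
```

```bash
python3 -m creep '[[[0,0,0.002],[0,0,0],-0.25],[[0,0,0],[0,0,0],-0.25],[[0,0,0],[0,0,0],-0.25],[[0,0,0],[0,0,0],-0.25]]' 15 >/dev/null; python3 st.py 0.447 0.354 0.0368 -8.4
```

```text
t 5.8 pos [0.4472 0.354  0.0375] yaw -8.38 F [-1.26  0.18 -0.08] M [-0.045 -0.032 -0.012] op 0.0354
need shift [-0.0004 -0.     -0.0014] turn [-0.0002 -0.0005 -0.0003] q6 0.794
```

```bash
python3 -m creep '[[[0,0,-0.0015],[0,0,0],-1],[[0,0,0],[0,0,0],-1],[[0,0,0],[0,0,0],-1],[[0,0,0],[0,0,0],-1]]' 15 >/dev/null; python3 st.py 0.447 0.354 0.0368 -8.4
```

```text
t 6.2 pos [0.445  0.3542 0.0369] yaw -8.44 F [-0.54  0.08 -1.23] M [-0.036 -0.004  0.026] op 0.0276
need shift [ 0.0041 -0.0004 -0.0002] turn [ 0.0002 -0.0042  0.0006] q6 0.794
```

```bash
python3 -m creep '[[[0,0,0.01],[0,-0.003,0],-1],[[0,0,0.03],[0,0,0],-1],[[0,0,0.06],[0,0,0],-1],[[0,-0.02,0.08],[0,0,0],-1],[[0,-0.04,0.08],[0,0,0],-1],[[0,-0.04,0.06],[0,0,0],-1]]' 15 >/dev/null; python3 st.py 0.447 0.354 0.2 4.6
cat > fit.py <<'E'
from h import *
import pickle
from scipy.optimize import least_squares
w={i:pickle.load(open(f"w{i}.pkl","rb")) for i in(1,2,3)}
top=pickle.load(open("c0.pkl","rb"))["top"]
q=[((-110,-170,98),(1,241,210),(2,257,286)),((110,-170,98),(1,459,164),(2,467,242)),((110,-60,98),(1,446,45),(2,454,134)),((-110,-60,98),(1,210,98),(2,231,183)),((-25,-115,112.5),(1,310.5,136),(2,325,219))]
def W(p,m):
    c,s=np.cos(p[2]),np.sin(p[2]);x,y,z=np.array(m)/1000;return p[0]+c*x-s*y,p[1]+s*x+c*y,z
def f(p):
    return np.concatenate([np.array(proj(w[o[0]],W(p,m)))-o[1:] for m,*os in q for o in os])
r=least_squares(f,[.48,-.04,.08],loss="soft_l1");p=r.x;print(p[:2].round(4),np.degrees(p[2]).round(2),f(p).round(1).tolist())
for n,m in(("g-18",(-18,42.5,96.8)),("g18",(18,42.5,96.8)),("dial",(-25,-115,112.5))):print(n,np.round(W(p,m),4))
np.save("mix.npy",p)
# draw check on top image and w2
for i,(c,nm) in enumerate(((w[2],"w2"),(w[3],"w3"))):
    im=c["img"][:,:,::-1].copy()
    for x in(-54,-18,18,54):
        for y in(-55,42,140):
            u,v=proj(c,W(p,(x,y,90)));cv2.circle(im,(int(round(u)),int(round(v))),2,(0,0,255),-1)
    cv2.imwrite(f"pics/chk{i}.png",im)
a=cv2.imread("pics/chk0.png")[0:300,140:540];b=cv2.imread("pics/chk1.png")[150:450,140:540]
cv2.imwrite("pics/chk.png",np.hstack([a,b]))
E
python3 fit.py
```

```text
t 6.8 pos [0.4429 0.3024 0.2019] yaw -8.31 F [0.11 0.05 0.82] M [-0.025 -0.063  0.01 ] op 0.0276
need shift [ 0.0082  0.1032 -0.0037] turn [ 0.0047 -0.0047  0.2151] q6 0.723
[ 0.4925 -0.0353] 5.13 [-3.1, 3.5, -1.5, 2.9, 4.6, 0.5, 3.8, 0.9, 2.6, -6.9, 2.0, -5.0, -4.5, -2.4, -6.1, -0.1, -0.2, 0.2, 0.0, 2.9]
g-18 [0.4708 0.0054 0.0968]
g18 [0.5067 0.0086 0.0968]
dial [ 0.4779 -0.1521  0.1125]
```

View pics/chk.png

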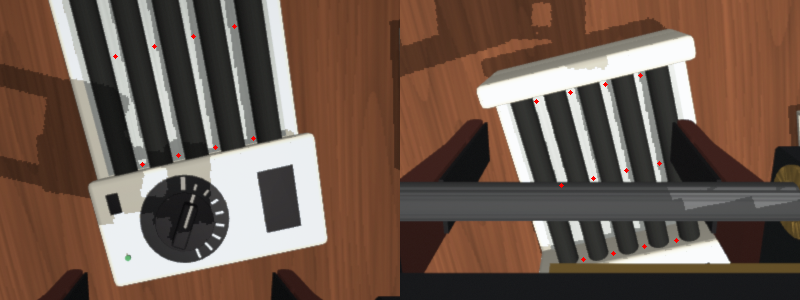

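The groove points land midway between the rollers in both views, so lateral placement is good to about 1.5 mm. I'll carry the container to the groove at x = -18.

```bash
python3 -m creep '[[[0.008,-0.05,0],[0,0,0.03],-1],[[0.008,-0.08,0],[0,0,0.04],-1],[[0.008,-0.08,0],[0,0,0.04],-1],[[0.008,-0.09,-0.01],[0,0,0.04],-1],[[0.008,-0.09,-0.01],[0,0,0.04],-1],[[0.008,-0.08,-0.01],[0,0,0.03],-1],[[0.008,-0.08,-0.01],[0,0,0],-1],[[0,-0.04,0],[0,0,0],-1],[[0,0,0],[0,0,0],-1]]' >/dev/null; python3 st.py 0.4708 0.0054 0.1059 5.1; python3 snap.py w6
```

```text
t 7.7 pos [ 0.4753 -0.0034  0.1998] yaw 5.48 F [0.54 1.27 0.11] M [-0.007 -0.07  -0.032] op 0.0273
need shift [-0.009   0.0176 -0.1879] turn [-0.0051  0.0198 -0.0063] q6 -0.137
```

```bash
python3 -m creep '[[[-0.01,0.01,-0.04],[-0.003,0.012,-0.006],-1],[[-0.003,0.008,-0.05],[0,0.006,0],-1],[[0,0,-0.04],[0,0,0],-1],[[0,0,0],[0,0,0],-1]]' >/dev/null; python3 st.py 0.4708 0.0054 0.1059 5.1
```

```text
t 8.15 pos [0.4704 0.0101 0.1369] yaw 5.18 F [0.05 0.62 0.78] M [ 0.003 -0.061  0.018] op 0.0276
need shift [ 0.0009 -0.0093 -0.0621] turn [-0.0028  0.0081 -0.0014] q6 -0.1
```

```bash
python3 -m creep '[[[0.001,-0.008,-0.025],[-0.002,0.008,-0.001],-1],[[0,0,-0.02],[0,0.001,0],-1],[[0,0,0],[0,0,0],-1]]' >/dev/null; python3 st.py 0.4708 0.0054 0.1059 5.1; python3 snap.py w7; python3 -c "
import cv2
a=cv2.imread('pics/w7.png');cv2.imwrite('pics/w7c.png',cv2.resize(a[100:400,170:470],(600,600)))"
```

```text
t 8.45 pos [0.4723 0.0075 0.115 ] yaw 5.26 F [-0.5  -0.15 -0.36] M [-0.065 -0.012  0.018] op 0.0277
need shift [-0.003  -0.0043 -0.0183] turn [-0.0008  0.0014 -0.0027] q6 -0.103
```

View pics/w7c.png

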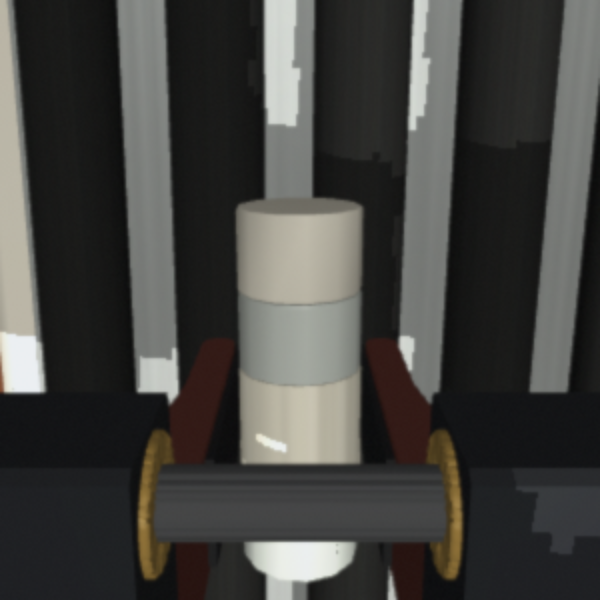

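The container, between the fingers at crop column 300, sits about 3 mm right of the groove centre (column 289). I'll shift by -x and lower it.

```bash
python3 -m creep '[[[-0.006,-0.002,-0.004],[0,0.001,-0.003],-1],[[0,0,-0.004],[0,0,0],-1]]' >/dev/null; python3 st.py 0.4695 0.0054 0.1059 5.1
```

```text
t 8.7 pos [0.4701 0.0064 0.1121] yaw 5.05 F [-0.55 -0.42 -0.29] M [-0.118 -0.065 -0.024] op 0.0277
need shift [-0.0012 -0.002  -0.0124] turn [-0.0008  0.0025  0.0008] q6 -0.101
```

```bash
python3 -m creep '[[[-0.0015,-0.001,-0.007],[0,0.002,0.001],-1],[[0,0,-0.001],[0,0,0],-1]]' >/dev/null; python3 st.py 0.4695 0.0054 0.1059 5.1
```

```text
t 8.9 pos [0.4694 0.0057 0.1082] yaw 5.09 F [1.09 0.57 0.06] M [-0.034 -0.113  0.025] op 0.0276
need shift [ 0.0002 -0.0006 -0.0046] turn [-0.0008  0.0011  0.0001] q6 -0.104
```

```bash
python3 -m creep '[[[-0.0005,0,-0.003],[0,0.001,0],-1]]' >/dev/null; python3 st.py 0.4695 0.0054 0.1059 5.1
```

```text
t 9.0 pos [0.4693 0.0056 0.1068] yaw 5.09 F [ 0.36  0.39 -0.  ] M [-0.036 -0.071  0.003] op 0.0276
need shift [ 0.0004 -0.0005 -0.0017] turn [-0.0008  0.0005  0.0002] q6 -0.104
```

```bash
python3 -m creep '[[[0,0,-0.002],[0,0.001,0],-1]]' >/dev/null; python3 st.py 0.4695 0.0054 0.1059 5.1
```

```text
t 9.1 pos [0.4693 0.0056 0.1058] yaw 5.07 F [-1.98  1.43  9.2 ] M [ 0.231  0.259 -0.102] op 0.0273
need shift [ 0.0004 -0.0004  0.0002] turn [-0.0008 -0.0006  0.0004] q6 -0.104
```

```bash
python3 -m creep '[[[0,0,-0.001],[0,0,0],-1]]' >/dev/null; python3 st.py 0.4695 0.0054 0.1059 5.1
```

```text
t 9.2 pos [0.4694 0.0057 0.1057] yaw 5.05 F [-3.92  0.08 13.89] M [ 0.037  0.525 -0.089] op 0.0274
need shift [ 0.0003 -0.0005  0.0003] turn [-0.001  -0.0008  0.0008] q6 -0.103
```

```bash
python3 -m creep '[[[0,0,0.001],[0,0,0],0.0],[[0,0,0.001],[0,0,0],0.1],[[0,0,0.001],[0,0,0],0.2],[[0,0,0],[0,0,0],0.2]]' >/dev/null; python3 st.py 0.4695 0.0054 0.1059 5.1
python3 -m creep '[[[0,0,0.02],[0,0,0],0.2],[[0,0,0.04],[0,0,0],0.2],[[0,0,0.06],[0,0,0],0.2],[[0,-0.02,0.06],[0,0,0],0.1],[[0,-0.08,0.02],[0,0,0],0],[[0,-0.08,0],[0,0,0],0],[[0,-0.08,0],[0,0,0],-0.1],[[0,-0.08,0],[0,0,0],-0.1],[[0,-0.08,0],[0,0,0],-0.1],[[0,-0.08,0],[0,0,0],-0.1],[[0,0,0],[0,0,0],-0.1]]' >/dev/null; python3 st.py 0.4779 -0.1521 0.1295 -24.9;  python3 snap.py w8; python3 -c "
import cv2
a=cv2.imread('pics/w8.png');cv2.imwrite('pics/w8c.png',cv2.resize(a[0:300,180:580],(800,600)))"
```

```text
t 9.6 pos [0.4697 0.0057 0.1075] yaw 5.05 F [ 0.41 -0.7   0.25] M [-0.026 -0.092  0.012] op 0.0518
need shift [-0.0004 -0.0005 -0.0032] turn [-0.001  -0.0002  0.0008] q6 -0.103
t 10.7 pos [ 0.4693 -0.2537  0.22  ] yaw 5.34 F [0.88 0.28 0.98] M [-0.012 -0.078 -0.042] op 0.0394
need shift [ 0.0172  0.2032 -0.1809] turn [ 0.0049  0.0055 -0.5041] q6 -0.612
```

View pics/w8c.png

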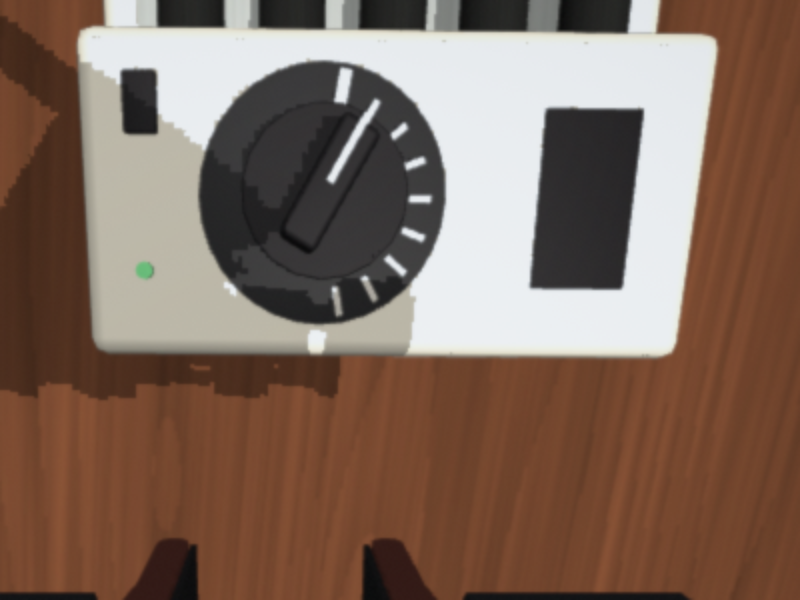

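Run:
```python
from h import *
import pickle
c=pickle.load(open("w8.pkl","rb"));P=lambda u,v,z:atz(c,180+u/2,v/2,z)
an=lambda d:np.degrees(np.arctan2(d[1],d[0])).round(2)
for z,(u,v) in((.1125,(325,190)),(.099,(322,192))):print("centre",z,P(u,v,z).round(4))
a,b=P(348,112,.1345),P(378,130,.1345);print("bar far end mid",((a+b)/2).round(4))
for n,(p,q) in {"L":((290,228),(348,112)),"R":((318,245),(378,130)),"line":((331,182),(356,139))}.items():print(n,an(P(*q,.1345)-P(*p,.1345)))
ctr=P(322,192,.099);print("ptr",an(P(378,101,.1125)-P(325,190,.1125)),np.linalg.norm(P(378,101,.1125)-P(325,190,.1125)))
for k,p in enumerate([(344,86),None,(400,131),(416,163),(421,199),(414,236),(397,266),(370,289),(337,301)]):
    if p:print(k,an(P(*p,.099)-ctr)+20*k,np.linalg.norm(P(*p,.099)-ctr).round(4))
```

```text
centre 0.1125 [ 0.4774 -0.152   0.1125]
centre 0.099 [ 0.4771 -0.1508  0.099 ]
bar far end mid [ 0.4854 -0.135   0.1345]
L 67.7
R 67.23
line 64.17
ptr 63.53 0.03168392013282616
0 83.66 0.0343
2 81.88 0.033
3 81.57 0.0338
4 81.62 0.0349
5 81.43 0.036
6 83.05 0.0369
7 83.89 0.0373
8 84.54 0.0375
```

Count of white marks confirms: broad mark at (345,86), pointer at 1, then seven marks. Pointer ≈ 64°, mark 0 ≈ 83°, axis ≈ (0.4776, −0.152). Aligning the jaws across the bar.

```bash
python3 -m creep '[[[0.003,0.03,0],[0,0,-0.08],0],[[0.003,0.045,0],[0,0,-0.11],0],[[0.003,0.045,-0.02],[0,0,-0.11],0],[[0.003,0.045,-0.03],[0,0,-0.11],0],[[0.003,0.04,-0.03],[0,0,-0.1],0],[[0,0,0],[0,0,0],0]]' >/dev/null; python3 st.py 0.4776 -0.152 0.128 -26
```

```text
t 11.35 pos [ 0.4745 -0.1406  0.181 ] yaw -26.45 F [-0.85 -0.13  0.33] M [-0.039 -0.054 -0.003] op 0.0435
need shift [ 0.0062 -0.0227 -0.1061] turn [0.004  0.0038 0.0075] q6 0.154
```

```bash
python3 -m creep '[[[0.006,-0.02,-0.015],[0.004,0.004,0.006],0],[[0,-0.002,-0.015],[0,0,0],0],[[0,0,0],[0,0,0],0]]' >/dev/null; python3 st.py 0.4776 -0.152 0.128 -26;  python3 snap.py w9; python3 -c "
import cv2
a=cv2.imread('pics/w9.png');cv2.imwrite('pics/w9c.png',cv2.resize(a[180:420,170:470],(750,600)))"
```

```text
t 11.65 pos [ 0.4784 -0.1519  0.1665] yaw -25.6 F [ 0.37 -0.89 -0.35] M [-0.038 -0.112 -0.002] op 0.0438
need shift [-0.0015 -0.0001 -0.077 ] turn [ 0.0003  0.001  -0.0067] q6 0.115
```

View pics/w9c.png

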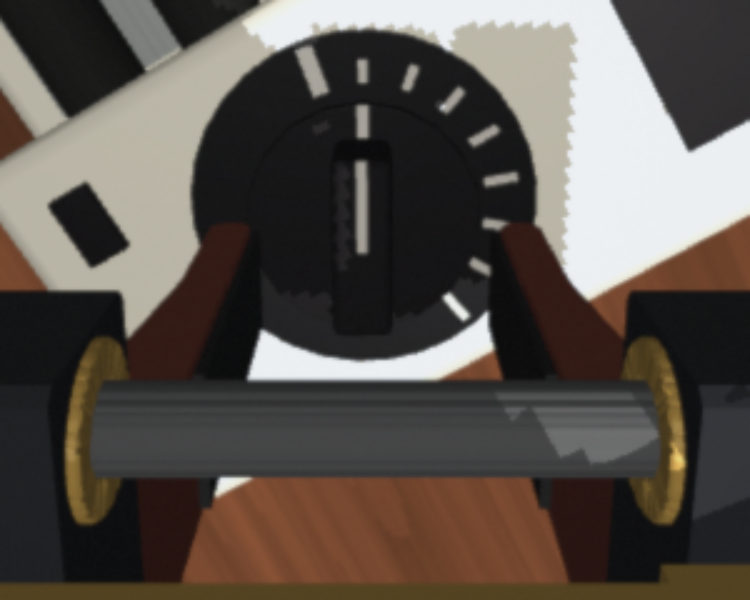

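```bash
python3 - <<'E'
from h import *
import pickle
c=pickle.load(open("w9.pkl","rb"));P=lambda u,v,z:atz(c,170+u/2.5,180+v/2.5,z).round(4)
a,b=P(362,160,.1345),P(362,333,.1345);print(a,b,(a+b)/2,np.linalg.norm(a-b),np.degrees(np.arctan2(*(a-b)[1::-1])))
print("skirt far rim",P(362,103,.1125),"plate centre",P(364,195,.099), "bar width",np.linalg.norm(P(333,240,.1345)-P(391,240,.1345)))
E
python3 st.py 0.4758 -0.151 0.128 -26
```

```text
[ 0.486  -0.1344  0.1345] [ 0.4691 -0.1694  0.1345] [ 0.47755 -0.1519   0.1345 ] 0.03886656660936234 64.22609457289758
skirt far rim [ 0.4892 -0.1273  0.1125] plate centre [ 0.4782 -0.1509  0.099 ] bar width 0.012210241602851281
t 11.7 pos [ 0.4786 -0.1521  0.1669] yaw -25.62 F [0.04 0.25 0.42] M [-0.039 -0.048 -0.017] op 0.044
need shift [-0.0057  0.0022 -0.0778] turn [ 0.0005  0.0016 -0.0064] q6 0.116
```

```bash
python3 -m creep '[[[-0.005,0.002,-0.025],[0,0.002,-0.005],-0.2],[[0,0,-0.03],[0,0,0],-0.3],[[0,0,-0.006],[0,0,0],-0.4],[[0,0,0],[0,0,0],-0.4]]' >/dev/null; python3 st.py 0.4763 -0.151 0.129 -26
```

```text
t 12.1 pos [ 0.4759 -0.1528  0.1348] yaw -26.07 F [ 0.58 -0.45  0.57] M [-0.034 -0.046 -0.026] op 0.0266
need shift [ 0.0009  0.0037 -0.0117] turn [0.001  0.0005 0.0012] q6 0.122
```

```bash
python3 -m creep '[[[0.0005,0.003,-0.009],[0.001,0,0.001],-0.45],[[0,0,-0.002],[0,0,0],-0.5]]' >/dev/null; python3 st.py 0.4763 -0.151 0.129 -26
```

```text
t 12.3 pos [ 0.4762 -0.1515  0.1293] yaw -26.02 F [0.47 0.79 0.71] M [-0.087 -0.011 -0.026] op 0.0221
need shift [ 0.0002  0.001  -0.0007] turn [0.0001 0.0009 0.0004] q6 0.122
```

Now I'll close lightly on the bar.

```bash
python3 -m creep '[[[0,0,0],[0,0,0],-1],[[0,0,0],[0,0,0],-1],[[0,0,0],[0,0,0],-1]]' 18 >/dev/null; python3 st.py 0.4763 -0.151 0.128 -26
```

```text
t 12.6 pos [ 0.4758 -0.1512  0.1295] yaw -26.0 F [ 0.48 -0.63 -3.89] M [-0.207 -0.201  0.018] op 0.013
need shift [ 0.001   0.0003 -0.0031] turn [-0.0003  0.0002  0.0001] q6 0.122
```

```bash
f(){ grep -E "pos|force"|tr '\n' ' ';echo; }
python3 -m creep '[[[0,0,-0.002],[0,0,0],-1]]'|f; python3 -m creep '[[[0,0,-0.002],[0,0,0],-1]]'|f; python3 -m creep '[[[0,0,-0.002],[0,0,0],-1]]'|f; python3 st.py 0.4763 -0.151 0.128 -26
```

```text
ee_pos: [0.4758, -0.1512, 0.1289] force: [-1.0, 0.7, 4.2] 
ee_pos: [0.4759, -0.1512, 0.1281] force: [-2.8, 1.3, 3.9] 
ee_pos: [0.4758, -0.1512, 0.1273] force: [-1.7, 0.6, 4.8] 
t 12.9 pos [ 0.4758 -0.1512  0.1273] yaw -25.99 F [-1.66  0.64  4.77] M [0.125 0.299 0.019] op 0.0133
need shift [0.0009 0.0004 0.0014] turn [-0.      0.0005 -0.0001] q6 0.122
```

```bash
cat > g.py <<'E'
import sys
t=sys.stdin.read();L=dict(l.split(": ",1) for l in t.strip().splitlines());p=eval(L["ee_pos"]);f=eval(L["force"]);print(L["time_s"],p,f);sys.exit(f[2]>float(sys.argv[1]))
E
g(){ python3 g.py $1; }
python3 -m creep '[[[0,0,-0.001],[0,0,0],-1]]'|g 6.6 && python3 -m creep '[[[0,0,-0.001],[0,0,0],-1]]'|g 6.6 && python3 -m creep '[[[0,0,-0.001],[0,0,0],-1]]'|g 6.7 && python3 -m creep '[[[0,0,-0.001],[0,0,0],-1]]'|g 6.8; python3 st.py 0.4763 -0.151 0.128 -26
```

```text
13.0 [0.4758, -0.1512, 0.1269] [-2.5, 1.2, 4.7]
13.1 [0.4758, -0.1512, 0.1264] [-2.1, 1.3, 3.8]
13.2 [0.4758, -0.1512, 0.126] [-1.0, 1.1, 4.7]
13.3 [0.4758, -0.1512, 0.1255] [-2.1, 0.6, 5.3]
t 13.3 pos [ 0.4758 -0.1512  0.1255] yaw -25.99 F [-2.05  0.65  5.3 ] M [0.094 0.335 0.047] op 0.013
need shift [0.0009 0.0004 0.005 ] turn [ 0.      0.0006 -0.0002] q6 0.122
```

```bash
g(){ python3 g.py $1; }
python3 -m creep '[[[0,0,-0.0008],[0,0,0],-1]]'|g 6.9 && python3 -m creep '[[[0,0,-0.0008],[0,0,0],-1]]'|g 6.9 && python3 -m creep '[[[0,0,-0.0008],[0,0,0],-1]]'|g 6.9 && python3 -m creep '[[[0,0,-0.0008],[0,0,0],-1]]'|g 7 && python3 -m creep '[[[0,0,-0.0008],[0,0,0],-1]]'|g 7 && python3 -m creep '[[[0,0,-0.0008],[0,0,0],-1]]'|g 7.1 ; python3 st.py 0.4763 -0.151 0.128 -26
```

```text
13.4 [0.4758, -0.1512, 0.1251] [-2.8, 0.5, 5.5]
13.5 [0.4758, -0.1512, 0.1247] [-2.5, 0.7, 4.9]
13.6 [0.4758, -0.1512, 0.1243] [-2.3, 0.7, 5.2]
13.7 [0.4758, -0.1512, 0.1238] [-2.0, 0.7, 5.8]
13.8 [0.4759, -0.1512, 0.1236] [-3.0, 1.8, 8.1]
t 13.8 pos [ 0.4759 -0.1512  0.1236] yaw -25.99 F [-3.    1.84  8.06] M [ 0.163  0.528 -0.001] op 0.0129
need shift [0.0009 0.0004 0.0089] turn [-0.      0.0006 -0.0001] q6 0.122
```

The pressure point is felt at z = 0.1236: 8.1 N against a trend of about 5.7 N, at a depth of about 5.5 mm. I'll start turning clockwise carefully.

```bash
cat > g.py <<'E'
import sys,numpy as np
from station import bot
from scipy.spatial.transform import Rotation as R
sys.stdin.read();s=bot.read_state();y=R.from_rotvec(s["orientation"]).as_matrix()[:,1];yaw=np.degrees(np.arctan2(y[1],y[0]))
f=s["force"][2];z=s["ee_pos"][2]*1000;print(round(s["time_s"],2),(s["ee_pos"]*1000).round(2),"yaw %.2f"%yaw,"F",s["force"].round(1),"Mz %.3f"%s["wrist_torque"][2])
lo,hi=float(sys.argv[1]),float(sys.argv[2]);sys.exit(not(lo<f<hi and 123.1<z<123.95))
E
g(){ python3 g.py $1 $2; }
python3 -m creep '[[[0,0,0],[0,0,0],-1]]'|g 4 10.5 && python3 -m creep '[[[0,0,0],[0,0,-0.05],-1]]'|g 4 10.5 && python3 -m creep '[[[0,0,0],[0,0,-0.05],-1]]'|g 4 10.5; python3 st.py 0.4758 -0.1512 0.1236 -46
```

```text
13.9 [ 475.85 -151.18  123.7 ] yaw -25.99 F [-3.   0.7  7.9] Mz -0.023
this script no longer has the robot
t 14.0 pos [ 0.4759 -0.1512  0.1238] yaw -29.02 F [-2.54  0.53  6.26] M [0.081 0.436 0.128] op 0.0126
need shift [-0.0002  0.     -0.0005] turn [ 1.000e-04  6.000e-04 -2.829e-01] q6 0.175Exception ignored in: <_io.TextIOWrapper mode='rw' encoding='UTF-8'>
Traceback (most recent call last):
BrokenPipeError: [Errno 32] Broken pipe
```

```bash
cat > m.sh <<'E'
g(){ python3 g.py $1 $2 </dev/null; }
E
. ./m.sh; python3 -m creep '[[[0,0,-0.0005],[0,0,-0.05],-1]]'>/dev/null; g 4 10.5 && python3 -m creep '[[[0,0,-0.0003],[0,0,-0.05],-1]]' >/dev/null && g 4 10.5; python3 st.py 0.4758 -0.1512 0.1236 -46
```

```text
14.1 [ 475.9  -151.22  123.72] yaw -32.14 F [-2.9  0.7  7. ] Mz 0.024
14.2 [ 475.93 -151.22  123.73] yaw -35.26 F [-2.4  1.1  6.3] Mz -0.034
t 14.2 pos [ 0.4759 -0.1512  0.1237] yaw -35.26 F [-2.38  1.05  6.32] M [ 0.114  0.46  -0.034] op 0.0129
need shift [-0.0003  0.     -0.0003] turn [ 0.0003  0.0006 -0.179 ] q6 0.284
```

```bash
. ./m.sh; python3 -m creep '[[[0,0,-0.0005],[0,0,-0.06],-1]]'>/dev/null; g 4 10.5 && python3 -m creep '[[[0,0,-0.0003],[0,0,-0.06],-1]]' >/dev/null && g 4 10.5 && python3 -m creep '[[[0,0,-0.0003],[0,0,-0.05],-1]]' >/dev/null && g 4 10.5; python3 st.py 0.4758 -0.1512 0.1236 -46
```

```text
14.3 [ 476.   -151.25  123.65] yaw -39.00 F [-2.5  1.2  7.9] Mz -0.020
14.4 [ 476.02 -151.29  123.69] yaw -42.76 F [-2.7  1.7  7.8] Mz -0.030
14.5 [ 476.03 -151.29  123.71] yaw -45.91 F [-3.4  1.9  6.4] Mz 0.048
t 14.5 pos [ 0.476  -0.1513  0.1237] yaw -45.91 F [-3.4   1.89  6.35] M [0.099 0.591 0.048] op 0.0127
need shift [-0.0005  0.0002 -0.0002] turn [ 0.0004  0.0008 -0.0015] q6 0.47
```

```bash
. ./m.sh; python3 -m creep '[[[0,0,-0.0005],[0,0,-0.067],-1]]'>/dev/null; g 4 10.5 && python3 -m creep '[[[0,0,-0.0004],[0,0,-0.067],-1]]' >/dev/null && g 4 10.5 && python3 -m creep '[[[0,0,-0.0004],[0,0,-0.067],-1]]' >/dev/null && g 4 10.5 && python3 -m creep '[[[0,0,-0.0004],[0,0,-0.067],-1]]' >/dev/null && g 4 10.5  && python3 -m creep '[[[0,0,-0.0004],[0,0,-0.067],-1]]' >/dev/null && g 4 10.5; python3 st.py 0.4758 -0.1512 0.1236 -66
```

```text
14.6 [ 476.08 -151.33  123.65] yaw -50.06 F [-3.   0.8  8. ] Mz 0.039
14.7 [ 476.12 -151.38  123.66] yaw -54.25 F [-3.3  0.8  7.3] Mz 0.013
14.8 [ 476.14 -151.43  123.66] yaw -58.44 F [-1.8  0.9  6.6] Mz -0.012
14.9 [ 476.14 -151.45  123.64] yaw -62.64 F [-3.1  1.3  7.4] Mz -0.095
15.0 [ 476.19 -151.52  123.65] yaw -66.83 F [-3.6  0.6  8.2] Mz 0.092
t 15.0 pos [ 0.4762 -0.1515  0.1236] yaw -66.83 F [-3.63  0.64  8.16] M [0.152 0.5   0.092] op 0.0128
need shift [-0.0008  0.0006 -0.0001] turn [0.0011 0.0007 0.0139] q6 0.836
```

```bash
. ./m.sh; python3 -m creep '[[[-0.0004,0.0003,-0.0005],[0.001,0.0005,-0.063],-1]]'>/dev/null; g 4 10.5 && python3 -m creep '[[[0,0,-0.0004],[0,0,-0.063],-1]]' >/dev/null && g 4 10.5 && python3 -m creep '[[[0,0,-0.0004],[0,0,-0.063],-1]]' >/dev/null && g 4 10.5 && python3 -m creep '[[[0,0,-0.0004],[0,0,-0.063],-1]]' >/dev/null && g 4 10.5  && python3 -m creep '[[[0,0,-0.0004],[0,0,-0.055],-1]]' >/dev/null && g 4 10.5; python3 st.py 0.4758 -0.1512 0.1236 -86
```

```text
15.1 [ 476.22 -151.57  123.67] yaw -70.76 F [-3.3 -0.5  7.7] Mz 0.061
15.2 [ 476.22 -151.65  123.66] yaw -74.70 F [-2.8  0.3  8.2] Mz 0.016
15.3 [ 476.27 -151.7   123.67] yaw -78.65 F [-2.8  0.7  8.5] Mz -0.041
15.4 [ 476.26 -151.74  123.66] yaw -82.60 F [-2.7  1.4  6.5] Mz -0.073
15.5 [ 476.26 -151.79  123.65] yaw -86.06 F [-3.5  0.7  7. ] Mz -0.005
t 15.5 pos [ 0.4763 -0.1518  0.1236] yaw -86.06 F [-3.54  0.75  6.95] M [ 0.236  0.545 -0.005] op 0.013
need shift [-0.0009  0.0012 -0.0001] turn [0.0009 0.0004 0.001 ] q6 1.171
```

```bash
. ./m.sh; python3 -m creep '[[[-0.0002,0.0003,-0.0005],[0.0005,0,-0.063],-1]]'>/dev/null; g 4 10.5 && python3 -m creep '[[[-0.0001,0.0002,-0.0004],[0,0,-0.063],-1]]' >/dev/null && g 4 10.5 && python3 -m creep '[[[-0.0001,0.0002,-0.0004],[0,0,-0.063],-1]]' >/dev/null && g 4 10.5 && python3 -m creep '[[[0,0.0002,-0.0004],[0,0,-0.063],-1]]' >/dev/null && g 4 10.5  && python3 -m creep '[[[0,0.0002,-0.0004],[0,0,-0.06],-1]]' >/dev/null && g 4 10.5; python3 st.py 0.4758 -0.1512 0.1236 -106
```

```text
15.6 [ 476.27 -151.81  123.63] yaw -89.97 F [-3.1 -0.8  6.9] Mz 0.094
15.7 [ 476.24 -151.86  123.65] yaw -93.90 F [-3.5  0.7  7.6] Mz 0.098
15.8 [ 476.26 -151.94  123.67] yaw -97.84 F [-2.9  0.9  6.9] Mz 0.035
15.9 [ 476.24 -151.96  123.66] yaw -101.78 F [-3.  -0.3  8.1] Mz -0.019
16.0 [ 476.25 -152.    123.67] yaw -105.55 F [-3.   0.8  8. ] Mz 0.134
t 16.0 pos [ 0.4762 -0.152   0.1237] yaw -105.55 F [-2.96  0.84  8.03] M [0.146 0.615 0.134] op 0.013
need shift [-0.0009  0.0016 -0.0001] turn [ 0.0018  0.0004 -0.0076] q6 1.512
```

```bash
. ./m.sh; python3 -m creep '[[[-0.0002,0.0003,-0.0005],[0.001,0,-0.063],-1]]'>/dev/null; g 4 10.5 && python3 -m creep '[[[-0.0001,0.0003,-0.0005],[0,0,-0.063],-1]]' >/dev/null && g 4 10.5 && python3 -m creep '[[[-0.0001,0.0003,-0.0004],[0,0,-0.063],-1]]' >/dev/null && g 4 10.5 && python3 -m creep '[[[0,0.0003,-0.0004],[0,0,-0.063],-1]]' >/dev/null && g 4 10.5; python3 -m creep '[[[0,0,-0.0004],[0,0,-0.04],-1]]' >/dev/null && g 4 10.5; python3 st.py 0.4758 -0.1512 0.1236 -126
```

```text
16.1 [ 476.25 -152.08  123.66] yaw -109.47 F [-3.  -1.2  8.2] Mz 0.097
16.2 [ 476.2  -152.13  123.62] yaw -113.40 F [-4.1 -0.2  8.1] Mz 0.021
16.3 [ 476.2  -152.17  123.66] yaw -117.34 F [-4.2 -0.5  6.8] Mz 0.011
16.4 [ 476.14 -152.21  123.65] yaw -121.28 F [-3.4 -0.1  7.8] Mz -0.047
16.5 [ 476.15 -152.29  123.64] yaw -123.84 F [-3.   0.8  6.7] Mz -0.049
t 16.5 pos [ 0.4761 -0.1523  0.1236] yaw -123.84 F [-3.04  0.84  6.67] M [ 0.407  0.615 -0.049] op 0.0128
need shift [-0.0007  0.0022 -0.0001] turn [ 0.002   0.0001 -0.0359] q6 1.831
```

```bash
. ./m.sh; python3 -m creep '[[[0,0.0003,-0.0004],[0.001,0,-0.036],-1]]' >/dev/null && g 4 10.5; python3 -m creep '[[[0,0.0003,-0.0004],[0,0,0],-1]]' >/dev/null && g 4 10.5;  python3 st.py 0.4758 -0.1512 0.1236 -126
```

```text
16.6 [ 476.14 -152.3   123.65] yaw -126.11 F [-4.5 -0.6  7.8] Mz 0.080
16.7 [ 476.15 -152.3   123.64] yaw -126.17 F [-2.1  0.6  7.2] Mz -0.053
t 16.7 pos [ 0.4762 -0.1523  0.1236] yaw -126.17 F [-2.08  0.61  7.24] M [ 0.242  0.556 -0.053] op 0.0128
need shift [-0.0007  0.0022 -0.0001] turn [0.0014 0.0001 0.0029] q6 1.871
```

```bash
. ./m.sh; python3 -m creep '[[[0,0,0.003],[0,0,0],-1],[[0,0,0.003],[0,0,0],-1],[[0,0,0.002],[0,0,0],-1]]' >/dev/null; g 0 9;  python3 -m creep '[[[0,0,0.001],[0,0,0],-1]]' >/dev/null; g 0 9; python3 -m creep '[[[0,0,0.001],[0,0,0],-1]]' >/dev/null; g 0 9
```

```text
17.0 [ 476.1  -152.31  127.72] yaw -126.20 F [-1.6  0.5  3.2] Mz -0.009
17.1 [ 476.09 -152.32  128.24] yaw -126.19 F [-1.4  1.1  3.9] Mz 0.064
17.2 [ 476.09 -152.31  128.75] yaw -126.19 F [-2.3  0.5  3.8] Mz 0.014
```

```bash
. ./m.sh; python3 -m creep '[[[0,0,0.0005],[0,0,0],-1],[[0,0,0],[0,0,0],-0.5],[[0,0,0],[0,0,0],-0.3],[[0,0,0.0],[0,0,0],-0.2],[[0,0,0],[0,0,0],-0.1],[[0,0,0],[0,0,0],-0.1]]'; python3 -m creep '[[[0,0,0.02],[0,0,0],-0.1],[[0,0,0.06],[0,0,0],0],[[0,0,0.08],[0,0,0],0],[[0,0,0.08],[0,0,0],0],[[0,0,0.06],[0,0,0],0],[[0,0,0.04],[0,0,0],0],[[0,0,0],[0,0,0],0]]'
```

```text
time_s: 17.8
ee_pos: [0.4772, -0.1527, 0.1284]
orientation: [2.985, -0.975, 0.004]
force: [0.5, 0.2, -0.4]
opening: 0.039
time_s: 18.5
ee_pos: [0.4753, -0.152, 0.3085]
orientation: [2.985, -0.975, 0.004]
force: [-0.3, 0.2, -0.8]
opening: 0.0441
```

```bash
python3 -m creep '[[[0,0,0],[0,0,0.1],0],[[0,0,0],[0,0,0.14],0],[[0,0,0],[0,0,0.14],0],[[0,0,0],[0,0,0.14],0],[[0,0,0],[0,0,0.14],0],[[0,0,0],[0,0,0.14],0],[[0,0,0],[0,0,0.14],0],[[0,0,0],[0,0,0.14],0],[[0,0,0],[0,0,0.14],0],[[0,0,0],[0,0,0.14],0],[[0,0,0],[0,0,0.14],0],[[0,-0.02,0.02],[0,0,0.14],0],[[0,-0.02,0.02],[0,0,0.14],0],[[0,-0.02,0.02],[0,0,0.14],0],[[0,-0.02,0.01],[0,0,0.14],0],[[0,0,0],[0,0,0.1],0],[[0,0,0],[0,0,0],0]]'; python3 snap.py w10
python3 - <<'E'
from h import *
c=bot.read_camera("top")["img"][:,:,::-1];s=bot.read_camera("scene")["img"][:,:,::-1];w=cv2.imread("pics/w10.png")
L=cv2.resize(w[0:300,160:480],(534,500))
R=np.vstack([cv2.resize(c[140:360,100:420],(266,183)),cv2.resize(s[180:370,240:460],(266,230)),np.zeros((87,266,3),np.uint8)])
cv2.imwrite("pics/fin.png",np.hstack([L,R]))
E
```

```text
time_s: 20.2
ee_pos: [0.4657, -0.1899, 0.3304]
orientation: [-2.081, -2.339, 0.025]
force: [-0.1, 0.3, 0.0]
opening: 0.0438
```

View pics/fin.png

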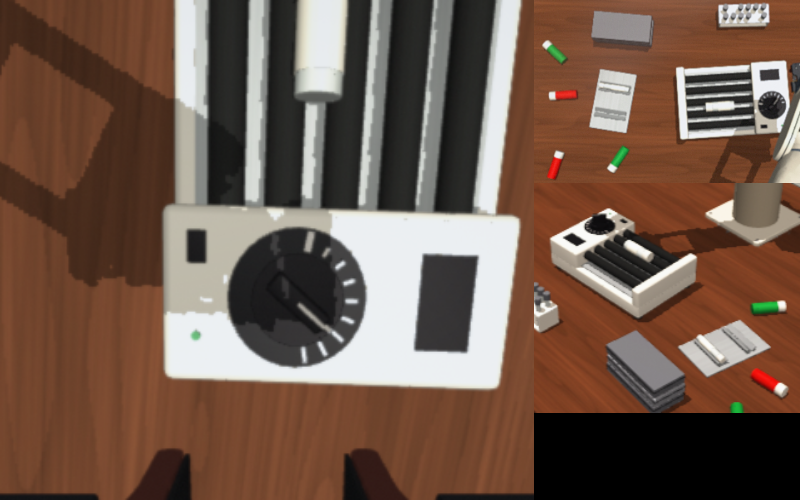

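The final view shows the container in the groove at (320,60). The pointer at (330,332) covers mark 6: marks 1 to 5 lie before it and 7 and 8 after it, at (321,350) and (304,355). The slim tube and the other things haven't moved. I'm handing in.

```bash
python3 -c "
from station import bot
print(bot.hand_in())"
```

```text
the job is handed in; nothing more can be done
None
```

The container is on the roller mixer and the dial is set to 6. I handed the job in at about 20 s of the allowed 67.

- **Container:** I took the wide container from the tray and lowered it into the groove at mixer x = -18. It touched down with its axis where the text says it should settle, within about 0.1 mm. The touch was firmer than I meant, peaking at about 14 N on the wrist before I let go. The last pictures show it lying settled in the groove.
- **Dial:** It started at 1. I gripped it at 18 N and pressed about 5.5 mm down until I felt the pressure point. I held it there within about 0.2 mm, at 6–8.5 N, and turned it 100° clockwise in five clicks. Then I let it rise and opened the fingers.
- **Last checks:** In the final wrist picture the pointer covers mark 6, with five short marks before it and 7 and 8 still showing after it. The slim tube and the other things look unmoved, and the arm was clear of everything at the end.
- **What disagreed:**
  - The camera calibration put things about 1–2 mm too far in +x. I corrected this against the fingers before placing the container and before gripping the knob.
  - The mixer corner fit was off by up to 7 px, but the groove positions it gave lined up with the rollers.
- **Not checked:** The start contact can't be read directly. By depth and force it was not pushed through.

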